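Gather the cap badges in the tray's cut corner

TASK

Gather the loose brass badges for picking: take the sorting tray gently by its rim (the plastic is old and brittle) and tip it until all four badges have slid together into its cut-off corner, without spilling any. Finish still gripping the tray and holding it steadily tipped with the badges in that corner: do not lower it, set it down or let it go, and leave the other things on the desk alone.

Things in the scene. Friction and masses are not known exactly. Their poses are not given: they have to be found in the camera images.
- tray_centre (a point): White moulded plastic sorting tray, open on top, standing on the desk: 190 (its x) x 160 (its y) x 40 mm high, 0.18 to 0.29 kg empty. The point is its middle, 20 mm above its underside. z points up out of the tray. The corner at (-x, -y) is cut off at 45 degrees (45 mm off each side, a slanting wall 64 mm long); the other three are square. Floor 4 mm thick, walls 3.5 mm.
- tray: The same tray, origin at the middle of its underside, same axes. The plastic is old and brittle: finger contact on the tray adding up to more than 80 N (both fingers' pressures together, so 40 N of squeeze) cracks it. Brass badges slide on its floor once it is tipped some 25 to 35 degrees towards the cut corner; how far differs from run to run.
- rim_middle (a point): Middle of the rim of the long wall at +y of the tray, where the rim may be pinched: 80.5 mm to +y of the tray's middle and 34 mm above its underside (half-way up the rim). An outward rolled rim like this, 8 mm wide and 12 mm high (28 to 40 mm above the underside), runs round all the walls; below it the walls are 3.5 mm thick. Axes as the tray's.
- cut_corner (a point): Middle of the tray's cut-off corner: the foot of the slanting wall's inner face, on the tray floor, 4 mm above the underside; 70 mm to -x and 55 mm to -y of the tray's middle. The slanting wall's outer foot, on which the tray can be tipped, is 3.5 mm farther out. Axes as the tray's.
- square_corner (a point): The square corner diagonally opposite the cut one, at (+x, +y) of the tray: the outer corner of its underside, 95 mm and 80 mm from the tray's middle. Axes as the tray's.
- badge0_centre (a point): Loose round brass cap badge, flat disc 24 mm across and 5 mm thick, 18 g, lying in the tray; the point is its centre. All four are alike.
- badge1_centre (a point): Loose round brass cap badge, flat disc 24 mm across and 5 mm thick, 18 g, lying in the tray; the point is its centre. All four are alike.
- badge2_centre (a point): Loose round brass cap badge, flat disc 24 mm across and 5 mm thick, 18 g, lying in the tray; the point is its centre. All four are alike.
- badge3_centre (a point): Loose round brass cap badge, flat disc 24 mm across and 5 mm thick, 18 g, lying in the tray; the point is its centre. All four are alike.
- tub: White plastic tub with a dark red lid, 134 mm across, 116 mm high; origin under its centre. Stands at one side or the other of the desk's middle, the tray at the other.
- soda: Glass bottle, 62 mm across, 190 mm high; origin under its centre.
- tape: Roll of amber parcel tape lying flat, 90 mm across, 24 mm high; origin under its centre.
- carton_a: Green carton 50 x 75 x 105 mm high; origin under its centre.
- reel: Wooden thread reel standing up, 38 mm across, 50 mm high; origin under its centre.
- brush: Wooden hat brush 150 x 45 x 41 mm lying on its bristles along its x; origin under its centre.
- shears: Tailor's shears lying flat, 230 mm long along its x, 10 mm high; origin at the pivot end of the handles.

How it is judged:
By the outcome, as a careful person would: the job done as asked, in the order asked, and still so for the second after the job is handed in, while the arm keeps its last pose, push and grip.
It also fails if it takes over 42 s, if anything falls off the work surface, if the arm or the gripper's body presses on something with over 40 N, if the wrist force passes 120 N, or if a joint passes its speed limit or range.

ROBOT

A 6-joint arm with a two-finger parallel gripper is mounted at the origin on the work surface. World frame = base frame: x ahead of the robot, y to its left, z up, the work surface at z = 0. Lengths are in m, angles in rad, forces in N, time in s.
With the tool pointing down it reaches from about 0.325 to 0.85 m from the base axis. Payload 4.4 kg.
Tool frame: the origin (TCP) lies on the centre line of the jaws, within the pads' length; the fingertips stand 11 mm ahead of it and the grasp point (between the pads) lies 8 mm behind it; z points along the fingers, y is the line along which they close (so a half turn about z gives the same grasp; the last joint's range is limited). The gripper opens to 94 mm and grips with 3 to 60 N. Pads are 16 mm wide; open, the fingers measure 119 mm over their backs; the gripper's body (75 mm by 177 mm) begins 78 mm behind the grasp point.
Start: joints at [-1.321, 0.207, 1.542, -0, 1.393, -0.15], TCP at [0.224, -0.53, 0.216] pointing down, gripper open.
Joint ranges: [-2.73, 2.73], [-0.86, 2.22], [0.23, 2.46], [-1.11, 4.25], [0.08, 2.63], [-2.82, 2.82]. Speed limits (rad/s): [2.79, 2.79, 3.14, 3.14, 3.14, 3.14].

INTERFACE

Orientations are given as a unit quaternion [x, y, z, w].
In Python, from rig import status, cams, job_done gives the robot as it stands.
- The arm moves only by the tool arm_command, never from a script. Its argument "targets" is a list of rows, each a list of 4 numbers: the shift along the tool's x, y, z in m, then the turn about the tool's z in rad. In form: [[x, y, z, roll], ...]. A call has 1 to 5 rows; each row is the pose to reach, as a shift and turn from the pose commanded when the call began, along the tool's axes at that moment; what a row does not reach only later rows make up. A row lasts 1/10 s, in which the tool goes at most 50 mm and 8.59 degrees, less where a joint would pass 70% of its speed; a pose out of reach is approached as far as the arm can. A call with a gripper value outside its range is refused whole. "grip" is the gripper command: -1 is shut, 1 is fully open, values between are in proportion, set as the call begins (left out, the last holds). The fingers move at their own pace and stop on an object; "squeeze" is the grip in N (left out, the last holds). Time passes only in rows, so rows that repeat a pose let the fingers close. It gives the time, the measured TCP pose, the force, the opening and the grip force at its end, in the units of the state.
- status.get_state(): the state, without advancing time (a new reading comes with each control period).
- cams.grab_frame(name): name is "side" or "top" or "wrist"; returns a dict with "frame" (420x560x3 uint8, red, green, blue), "range_z" (420x560 float32, m along the optical axis (not along the pixel's ray), 0 where there is no reading), "K" (3x3 intrinsics, pixels), "world_from_camera" (4x4, takes a point from camera to world coordinates); the wrist camera has in their place "hand_eye" (4x4, takes a point from camera to tool coordinates, whose origin is the TCP and whose axes are the flange's). Camera axes: x right, y down, z forward; pixel columns grow to the right and rows downward; lengths in m; the calibration is good to about 2 mm. A picture is of the moment at which its call begins: read the wrist's pose just before it.
- job_done(): hands the job in; it is judged then, once.
The state is a dict: "t": time; "qpos": joint angles; "joint_vel": joint speeds; "tau": joint torques, N m; "tool_pos": TCP position; "eef_rot": TCP orientation; "ft_force": force on the tool from outside, world axes, zero at the start; "wrist_torque": the same for the moment, N m; "width": finger opening in m; "gripper_force": force on a finger pad.
Only numpy, scipy, OpenCV 4.12 (cv2) and the standard library are available. Lean on these libraries where they do the work, as an engineer would, in place of code of your own. Each camera call takes 0.05 s, during which the arm holds its last target. There are 200 camera calls.

## Working session

There is one attempt and no reset: what is moved stays moved. The work goes in short steps, Python scripts to look and compute and a tool call to move; the robot and the scene stay as the last step left them, time stands still between calls to the robot, and variables do not carry over. Pictures are saved under pics/ and viewed, at most 10 in all, crops included, and the job is handed in when it is done.

Besides the shell and the picture viewer there is one more tool, called after ">>>" as name(argument=value, ...) on one line, values as JSON. arm_command: Moves the arm, as the interface text tells. Its arguments: {"type":"object","properties":{"targets":{"type":"array"},"grip":{"type":"number"},"squeeze":{"type":"number"}},"required":["targets"]}

```bash
ls; mkdir -p pics
python3 - <<'E'
from rig import status,cams
import cv2,pickle,numpy as np
print(status.get_state())
for n in ['top','side']:
    f=cams.grab_frame(n); pickle.dump(f,open(n+'.pkl','wb')); cv2.imwrite(f'pics/{n}0.png',f['frame'][:,:,::-1]); print(n,f['K'],f['world_from_camera'])
E
```

```text
pics
{'t': 0.0, 'qpos': array([-1.32148123e+00,  2.07443779e-01,  1.54292844e+00, -2.45639258e-06,
        1.39351364e+00, -1.50509455e-01]), 'joint_vel': array([-5.93919613e-05, -1.91527104e-04,  1.28138427e-03,  4.37746909e-04,
        5.15787397e-04,  1.89697123e-03]), 'tau': array([-3.62435103e-04, -3.70882201e+01, -2.81418282e+01,  6.97085098e-02,
        3.63213569e-02, -1.87190190e-04]), 'tool_pos': array([ 0.22361137, -0.52889   ,  0.2152894 ]), 'eef_rot': array([ 9.80083314e-01,  1.98583440e-01, -5.78296388e-05, -1.14514499e-03]), 'ft_force': array([ 0.30923058, -0.50445401, -0.31780548]), 'wrist_torque': array([ 0.0297862 , -0.03003406, -0.00638894]), 'gripper_force': 0.0, 'width': 0.09378716513738433}
top [[399.12140099   0.         275.50039947]
 [  0.         399.12140099 213.11345727]
 [  0.           0.           1.        ]] [[ 0.01174477 -0.98631491  0.1644535   0.40848466]
 [-0.99992119 -0.01085509  0.00630761  0.0130486 ]
 [-0.00443614 -0.16451462 -0.98636467  1.17953784]
 [ 0.          0.          0.          1.        ]]
side [[419.92105382   0.         274.21757875]
 [  0.         419.92105382 214.77379906]
 [  0.           0.           1.        ]] [[-0.99937894 -0.0196539   0.02924806  0.54156137]
 [-0.0349642   0.65635531 -0.7536413   0.90883724]
 [-0.00438513 -0.75419588 -0.65663486  0.82534413]
 [ 0.          0.          0.          1.        ]]
```

View pics/top0.png

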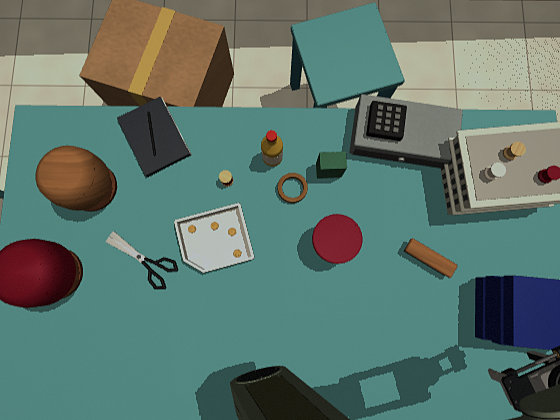

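View pics/side0.png

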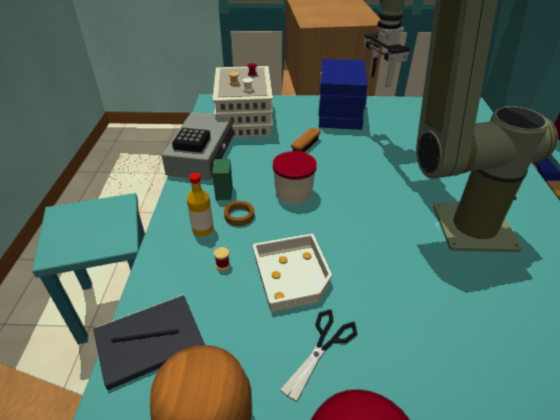

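The top view shows the tray at about (215,238), with its cut corner at lower left (193,267). Its +y long wall is on the far side, so the square corner is near (240,205). The reel (226,178), tape (292,187) and soda (272,150) lie beyond it. The tub is at (337,238) and the shears at (150,260). The side view agrees. The tool can't tilt, so I'll pinch the +y rim near the square corner and lift it, letting the tray pivot on the foot of its slanting wall.

```bash
cat > h.py <<'E'
import numpy as np,cv2
from scipy.spatial.transform import Rotation as R
from rig import status,cams
def cast(px,K,T,z):
    px=np.atleast_2d(px).astype(float)
    d=np.c_[(px-K[:2,2])/K[0,0],np.ones(len(px))]@T[:3,:3].T
    return T[:3,3]+d*((z-T[2,3])/d[:,2])[:,None]
def grab(n):
    s=status.get_state(); f=cams.grab_frame(n)
    if n=='wrist':
        M=np.eye(4);M[:3,:3]=R.from_quat(s['eef_rot']).as_matrix();M[:3,3]=s['tool_pos']
        T=M@f['hand_eye']
    else: T=f['world_from_camera']
    return s,f['frame'],f['K'],T,f['range_z']
def totool(p,s):  # world point -> shift in tool axes
    return R.from_quat(s['eef_rot']).inv().apply(np.asarray(p)-s['tool_pos'])
E
python3 - <<'E'
import pickle
from h import *
f=pickle.load(open('top.pkl','rb'));im=f['frame'];K=f['K'];T=f['world_from_camera']
hsv=cv2.cvtColor(im,cv2.COLOR_RGB2HSV)
m=((hsv[...,1]<60)&(hsv[...,2]>110)).astype(np.uint8)
m[:195]=0;m[280:]=0;m[:,:170]=0;m[:,262:]=0
c=max(cv2.findContours(m,cv2.RETR_EXTERNAL,cv2.CHAIN_APPROX_NONE)[0],key=cv2.contourArea)
P=cast(c[:,0],K,T,0.04)[:,:2]
(r)=cv2.minAreaRect(P.astype(np.float32)); print(r)
b=cv2.boxPoints(r);print(b)
h=cv2.approxPolyDP(c,4,True)[:,0];print(h.tolist(),cast(h,K,T,.04).round(4))
s=status.get_state();print(R.from_quat(s['eef_rot']).as_matrix().round(3))
# reel, soda, badges
mb=((hsv[...,0]<25)&(hsv[...,1]>90)).astype(np.uint8)
for cc in cv2.findContours(mb,cv2.RETR_EXTERNAL,cv2.CHAIN_APPROX_NONE)[0]:
    x,y,w,hh=cv2.boundingRect(cc)
    if 170<x<330 and 120<y<280: print('b',x,y,w,hh,cast([x+w/2,y+hh/2],K,T,.007).round(3))
E
```

```text
((0.5221876502037048, 0.19745270907878876), (0.17035658657550812, 0.19793307781219482), 15.955634117126465)
[[0.41308567 0.26919162]
 [0.4674961  0.07888396]
 [0.6312896  0.1257138 ]
 [0.5768792  0.31602144]]
[[238, 202], [174, 220], [184, 261], [204, 272], [254, 257]] [[0.6301 0.1298 0.04  ]
 [0.5751 0.3134 0.04  ]
 [0.4577 0.2786 0.04  ]
 [0.4275 0.2205 0.04  ]
 [0.4713 0.08   0.04  ]]
[[ 0.921  0.389 -0.   ]
 [ 0.389 -0.921  0.002]
 [ 0.    -0.002 -1.   ]]
b 176 270 1 1 [[0.431 0.307 0.007]]
b 172 269 1 1 [[0.434 0.319 0.007]]
b 176 265 1 3 [[0.443 0.307 0.007]]
b 173 263 1 1 [[0.452 0.317 0.007]]
b 174 261 1 1 [[0.457 0.314 0.007]]
b 316 252 1 1 [[ 0.488 -0.101  0.007]]
b 233 250 8 7 [[0.483 0.132 0.007]]
b 313 246 1 1 [[ 0.506 -0.092  0.007]]
b 228 228 8 8 [[0.546 0.148 0.007]]
b 188 225 8 8 [[0.554 0.267 0.007]]
b 211 222 8 8 [[0.563 0.199 0.007]]
b 237 206 1 1 [[0.623 0.134 0.007]]
b 278 173 30 30 [[ 0.681 -0.031  0.007]]
b 219 171 14 15 [[0.708 0.171 0.007]]
b 172 163 1 1 [[0.754 0.336 0.007]]
b 174 162 1 1 [[0.757 0.33  0.007]]
b 176 160 3 2 [[0.762 0.321 0.007]]
b 263 159 19 7 [[0.76  0.032 0.007]]
b 182 157 2 2 [[0.771 0.305 0.007]]
b 187 155 1 1 [[0.779 0.291 0.007]]
b 190 154 1 1 [[0.783 0.282 0.007]]
b 261 130 22 29 [[0.817 0.034 0.007]]
```

>>> arm_command(targets=[[0.0393,-0.0296,0,0],[0.0786,-0.0592,0,0],[0.1179,-0.0888,0,0],[0.1572,-0.1184,0,0],[0.1965,-0.148,0,0]], grip=-0.1, squeeze=8)

```text
t: 0.6
tool_pos: [0.3475, -0.3148, 0.216]
eef_rot: [0.98, 0.198, -0.0, -0.0]
ft_force: [1.5, -0.3, -0.0]
width: 0.0574
gripper_force: 0.0
```

>>> arm_command(targets=[[0.0393,-0.0296,0,0],[0.0786,-0.0592,0,0],[0.1179,-0.0888,0,0],[0.1572,-0.1184,0,0],[0.1965,-0.148,0,0]])

```text
t: 1.1
tool_pos: [0.4709, -0.102, 0.2162]
eef_rot: [0.98, 0.199, -0.0, -0.0]
ft_force: [0.8, -0.5, -0.2]
width: 0.0424
gripper_force: 0.0
```

>>> arm_command(targets=[[0.0393,-0.0296,0,-0.145],[0.0786,-0.0592,0,-0.29],[0.1179,-0.0888,0,-0.435],[0.1572,-0.1184,0,-0.58],[0.1965,-0.148,0,-0.725]])

```text
t: 1.6
tool_pos: [0.5943, 0.1108, 0.2159]
eef_rot: [0.844, 0.536, -0.0, -0.0]
ft_force: [0.1, -0.1, 0.3]
width: 0.0423
gripper_force: 0.0
```

>>> arm_command(targets=[[0,0,0,-0.145],[0,0,0,-0.29],[0,0,0,-0.435],[0,0,0,-0.58],[0,0,0,-0.725]])

```text
t: 2.1
tool_pos: [0.5935, 0.1089, 0.2156]
eef_rot: [0.599, 0.8, -0.0, -0.001]
ft_force: [-0.0, 0.1, 0.2]
width: 0.0422
gripper_force: 0.0
```

Run:
```python
from h import *
s,im,K,T,z=grab('wrist'); cv2.imwrite('pics/w1.png',im[:,:,::-1])
import pickle;pickle.dump((s,im,K,T,z),open('w1.pkl','wb'))
print(s['t'],s['qpos'],s['tool_pos'],s['width'],R.from_quat(s['eef_rot']).as_matrix().round(3),T.round(3))
print(totool([.619,.152,.036],s))
```

```text
2.1 [ 3.81254953e-02  2.67864839e-01  1.46820564e+00  7.39287553e-06
  1.40706027e+00 -2.47081357e-01] [0.59350816 0.10890386 0.21562599] 0.04221340234291628 [[-0.281  0.96  -0.002]
 [ 0.96   0.281 -0.   ]
 [ 0.    -0.001 -1.   ]] [[ 0.96   0.274  0.064  0.575]
 [ 0.281 -0.933 -0.223  0.175]
 [-0.001  0.232 -0.973  0.384]
 [ 0.     0.     0.     1.   ]]
[0.03411413 0.03685491 0.17958437]
```

View pics/w1.png

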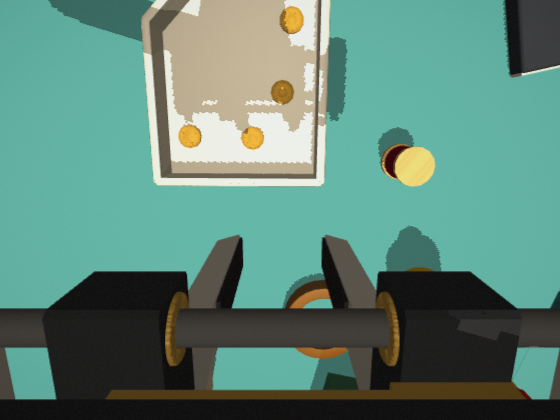

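The wrist view shows the square corner at about (325,184). The +y rim is the right-hand wall, around column 322, and runs up the image. The reel is at (410,165), clear of the jaws.

Run:
```python
import pickle
from h import *
s,im,K,T,z=pickle.load(open('w1.pkl','rb'))
hsv=cv2.cvtColor(im,cv2.COLOR_RGB2HSV)
# rim right wall: outer/inner columns by rows ; plane z=.04
for r in (60,100,140,160):
    print(r,im[r,308:336].sum(1).tolist())
q=np.array([[329,60],[326,140],[325,184],[155,184]]);print(cast(q,K,T,.04).round(4))
yv=np.array([.961,.275]);xv=np.array([.275,-.961]);c=np.array([.5222,.1975])
d=cast(q,K,T,.04)[:,:2]-c;print((np.c_[d@xv,d@yv]).round(4))
```

```text
60 [533, 530, 529, 533, 533, 533, 532, 530, 375, 253, 243, 342, 486, 524, 512, 508, 496, 485, 471, 430, 328, 270, 272, 273, 272, 272, 271, 271]
100 [601, 534, 529, 528, 530, 532, 529, 368, 245, 247, 436, 668, 607, 506, 503, 496, 492, 457, 376, 301, 274, 272, 273, 275, 274, 278, 270, 271]
140 [711, 709, 709, 605, 517, 518, 366, 251, 248, 540, 689, 708, 706, 705, 705, 704, 678, 488, 419, 453, 449, 450, 454, 453, 455, 453, 452, 455]
160 [709, 709, 698, 589, 510, 425, 297, 247, 341, 655, 709, 707, 707, 706, 708, 695, 582, 472, 453, 449, 452, 454, 453, 450, 455, 454, 453, 449]
[[0.5996 0.2412 0.04  ]
 [0.6191 0.1723 0.04  ]
 [0.6314 0.1314 0.04  ]
 [0.4704 0.0841 0.04  ]]
[[-0.0207  0.0864]
 [ 0.0509  0.0862]
 [ 0.0936  0.0867]
 [ 0.0947 -0.081 ]]
```

>>> arm_command(targets=[[0.0367,0.038,0.02,0],[0.0367,0.038,0.06,0],[0.0367,0.038,0.1,0],[0.0367,0.038,0.12,0],[0.0367,0.038,0.12,0]])

```text
t: 2.65
tool_pos: [0.6164, 0.1542, 0.0912]
eef_rot: [0.603, 0.798, -0.004, -0.004]
ft_force: [-0.1, 0.2, 0.1]
width: 0.0423
gripper_force: 0.0
```

Run:
```python
from h import *
s,im,K,T,z=grab('wrist'); cv2.imwrite('pics/w2.png',im[:,:,::-1])
print(s['t'],s['tool_pos'],totool([.6197,.1548,.034],s).round(4),s['ft_force'])
q=cast([[325,184]],K,T,.04)
```

```text
2.65 [0.61636045 0.15416049 0.09115635] [-0.0004  0.004   0.0571] [-0.05980926  0.24855695  0.05495966]
```

View pics/w2.png

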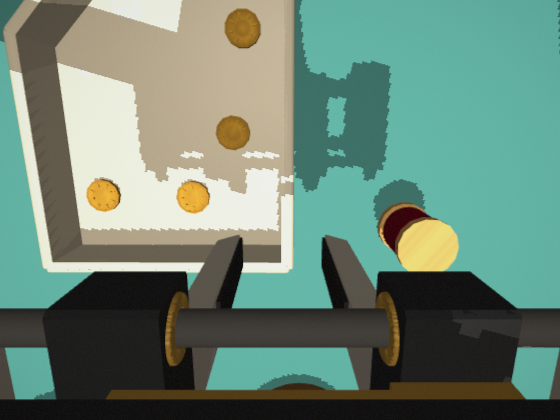

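The wrist view shows the rim (columns 283–292, end at row 270) entering between the fingers (columns 241–323). The reel is clear.

>>> arm_command(targets=[[0,0.003,0.02,0],[0,0.003,0.04,0],[0,0.003,0.055,0],[0,0.003,0.055,0]])

```text
t: 3.1
tool_pos: [0.6223, 0.1551, 0.0404]
eef_rot: [0.602, 0.798, -0.001, -0.001]
ft_force: [-1.1, -0.5, -0.8]
width: 0.042
gripper_force: 0.0
```

Run:
```python
from h import *
s,im,K,T,z=grab('wrist'); cv2.imwrite('pics/w3.png',im[:,:,::-1])
print(s['t'],s['tool_pos'],totool([.6197,.1548,.034],s).round(4),s['ft_force'])
```

```text
3.1 [0.62229386 0.15507579 0.04037195] [ 0.0004 -0.0026  0.0064] [-1.0929693  -0.50113832 -0.77128049]
```

View pics/w3.png

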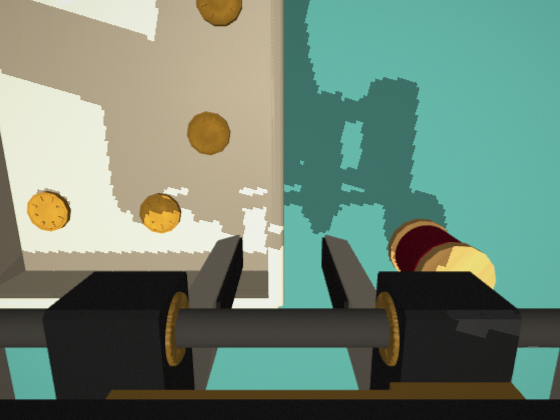

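The rim (columns 268–284) sits about 3 mm left of the jaw centre (282). I'll shift over, lower 5 mm and close gently.

>>> arm_command(targets=[[0,-0.003,0.005,0],[0,-0.003,0.005,0],[0,-0.003,0.005,0]])

```text
t: 3.45
tool_pos: [0.6208, 0.1546, 0.0372]
eef_rot: [0.602, 0.799, 0.0, 0.0]
ft_force: [0.5, 1.1, -0.1]
width: 0.0425
gripper_force: 0.0
```

>>> arm_command(targets=[[0,0,0,0],[0,0,0,0],[0,0,0,0],[0,0,0,0],[0,0,0,0]], grip=-1, squeeze=8)

```text
t: 3.95
tool_pos: [0.62, 0.1545, 0.0364]
eef_rot: [0.602, 0.799, -0.0, -0.0]
ft_force: [-0.5, -0.8, 2.3]
width: 0.0076
gripper_force: 8.0
```

>>> arm_command(targets=[[0,0,0,0],[0,0,0,0],[0,0,0,0]])

```text
t: 4.25
tool_pos: [0.62, 0.1545, 0.0364]
eef_rot: [0.602, 0.799, -0.0, -0.0]
ft_force: [-1.8, 0.1, 2.0]
width: 0.0079
gripper_force: 8.0
```

>>> arm_command(targets=[[0.0009,-0.0009,-0.0069,0],[0.0021,-0.0021,-0.0137,0],[0.0033,-0.0033,-0.0205,0],[0.0047,-0.0047,-0.0272,0],[0.0063,-0.0063,-0.0339,0]])

```text
t: 4.75
tool_pos: [0.6125, 0.159, 0.071]
eef_rot: [0.602, 0.799, 0.0, 0.0]
ft_force: [-0.4, 0.1, -2.9]
width: 0.009
gripper_force: 8.0
```

Run:
```python
from h import *
s,im,K,T,z=grab('side'); cv2.imwrite('pics/s1.png',cv2.resize(im[180:360,180:400,::-1],None,fx=3,fy=3,interpolation=cv2.INTER_CUBIC))
print(s['t'],s['tool_pos'],s['ft_force'],s['width'],s['gripper_force'])
```

```text
4.75 [0.61248989 0.15903237 0.07102706] [-0.40227049  0.13786658 -2.87016732] 0.008999195672326517 8.001452253665775
```

View pics/s1.png

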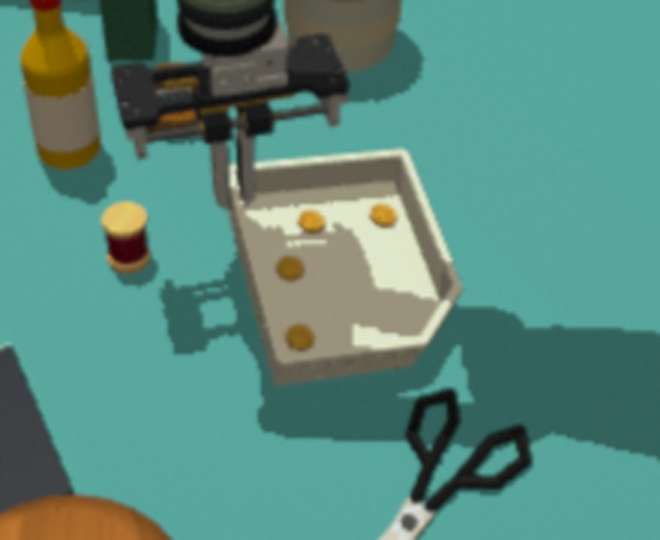

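The tray is tipping about its cut corner: in the crop the held corner is up at (240,190) and the cut corner is down at (450,300). All four badges are still on the floor. I'll continue.

>>> arm_command(targets=[[0.0018,-0.0018,-0.0065,0],[0.0037,-0.0037,-0.013,0],[0.0058,-0.0058,-0.0194,0],[0.008,-0.008,-0.0256,0],[0.0104,-0.0104,-0.0318,0]])

```text
t: 5.3
tool_pos: [0.5998, 0.1661, 0.1029]
eef_rot: [0.602, 0.799, 0.0, 0.0]
ft_force: [0.2, -0.4, -1.9]
width: 0.0102
gripper_force: 8.0
```

```bash
cat > chk.py <<'E'
from h import *
import sys
s,im,K,T,z=grab('top')
hsv=cv2.cvtColor(im,cv2.COLOR_RGB2HSV)
print(s['t'],s['tool_pos'].round(4),s['ft_force'].round(1),round(s['width'],4),round(s['gripper_force'],1))
vs,us=np.mgrid[0:420,0:560]
P=(np.stack([(us-K[0,2])/K[0,0]*z,(vs-K[1,2])/K[1,1]*z,z],-1)@T[:3,:3].T+T[:3,3])
# floor region: eroded white mask of tray, robust plane
m=((hsv[...,1]<60)&(hsv[...,2]>90)).astype(np.uint8);m[:190]=0;m[285:]=0;m[:,:165]=0;m[:,265:]=0
c=max(cv2.findContours(m,cv2.RETR_EXTERNAL,cv2.CHAIN_APPROX_NONE)[0],key=cv2.contourArea)
f=np.zeros_like(m);cv2.drawContours(f,[cv2.convexHull(c)],-1,1,-1)
f=cv2.erode(f,np.ones((17,17)))
p=P[(f>0)&(z>0)]
for _ in range(8):
    A=np.c_[p[:,:2],np.ones(len(p))];k=np.linalg.lstsq(A,p[:,2],rcond=None)[0]
    r=p[:,2]-A@k;p=p[abs(r)<max(.004,2*r.std())] if r.std()>.002 else p
g=k[:2];down=-g/np.linalg.norm(g)
print('tilt',np.degrees(np.arctan(np.hypot(*g))).round(1),'downhill',down.round(2),'(want approx -.87 .49)',len(p),r.std())
mb=((hsv[...,0]<25)&(hsv[...,1]>110)&(f>-1)).astype(np.uint8)
for cc in cv2.findContours(mb,cv2.RETR_EXTERNAL,cv2.CHAIN_APPROX_NONE)[0]:
    x,y,w,h=cv2.boundingRect(cc)
    if 175<x<255 and 205<y<280 and w*h>9: print('b',x,y,w,h,P[y+h//2,x+w//2].round(3))
if len(sys.argv)>1: cv2.imwrite(sys.argv[1],cv2.resize(im[170:300,130:290,::-1],None,fx=4,fy=4,interpolation=cv2.INTER_CUBIC))
E
python3 chk.py
```

```text
5.3 [0.5998 0.1661 0.1029] [ 0.2 -0.4 -1.9] 0.0102 8.0
tilt 38.1 downhill [1.   0.06] (want approx -.87 .49) 431 0.0012508823437519382
b 236 252 3 7 [0.477 0.129 0.035]
b 184 227 8 7 [0.547 0.273 0.033]
b 206 223 6 8 [0.555 0.21  0.05 ]
```

>>> arm_command(targets=[[0.0025,-0.0025,-0.006,0],[0.0052,-0.0052,-0.0119,0],[0.008,-0.008,-0.0177,0],[0.011,-0.011,-0.0233,0],[0.0141,-0.0141,-0.0287,0]])

```text
t: 5.85
tool_pos: [0.5819, 0.1759, 0.1313]
eef_rot: [0.602, 0.799, 0.0, -0.0]
ft_force: [-0.0, 0.8, -0.9]
width: 0.0113
gripper_force: 8.1
```

```bash
cat > chk.py <<'E'
from h import *
import sys
from scipy.optimize import least_squares
s,im,K,T,z=grab('side')
hsv=cv2.cvtColor(im,cv2.COLOR_RGB2HSV)
print(s['t'],s['tool_pos'].round(4),s['ft_force'].round(1),round(s['width'],4),round(s['gripper_force'],1))
vs,us=np.mgrid[0:420,0:560]
P=(np.stack([(us-K[0,2])/K[0,0]*z,(vs-K[1,2])/K[1,1]*z,z],-1)@T[:3,:3].T+T[:3,3])
xv=np.array([.275,-.961]);yv=np.array([.961,.275])
mb=((hsv[...,0]<25)&(hsv[...,1]>110)).astype(np.uint8);mb[:215]=0;mb[325:]=0;mb[:,:245]=0;mb[:,345:]=0
pts=[]
for cc in cv2.findContours(mb,cv2.RETR_EXTERNAL,cv2.CHAIN_APPROX_NONE)[0]:
    x,y,w,h=cv2.boundingRect(cc)
    if w*h>15:
        M=np.zeros_like(mb);cv2.drawContours(M,[cc],-1,1,-1);q=np.median(P[(M>0)&(z>0)],0);pts.append(q)
        d=q[:2]-[.5222,.1975];print('b',x,y,w,h,q.round(3),'tray-frame(horiz)',(d@xv).round(3),(d@yv).round(3))
# floor plane: near-badge + white points, robust
m=(hsv[...,1]<90);m[:215]=0;m[325:]=0;m[:,:245]=0;m[:,345:]=0
d=P[...,:2]-[.49,.21]
p=P[m&(z>0)&(np.hypot(d[...,0],d[...,1])<.05)]
r=least_squares(lambda k:p[:,2]-(k[0]*(p[:,0]-.5)+k[1]*(p[:,1]-.2)+k[2]),[.5,-.28,.03],loss='cauchy',f_scale=.0015).x
print('tilt',np.degrees(np.arctan(np.hypot(*r[:2]))).round(1),'downhill',(-r[:2]/np.hypot(*r[:2])).round(2),'want -.87 .49',len(p))
if len(sys.argv)>1: cv2.imwrite(sys.argv[1],cv2.resize(im[180:360,180:400,::-1],None,fx=3,fy=3,interpolation=cv2.INTER_CUBIC))
E
python3 chk.py pics/s2.png
```

```text
5.85 [0.5819 0.1759 0.1313] [-0.   0.8 -0.9] 0.0113 8.1
b 300 291 8 4 [0.499 0.277 0.031] tray-frame(horiz) -0.083 -0.001
b 314 287 9 7 [0.462 0.258 0.017] tray-frame(horiz) -0.075 -0.042
b 320 278 8 9 [0.446 0.229 0.017] tray-frame(horiz) -0.051 -0.065
b 313 247 8 8 [0.461 0.149 0.044] tray-frame(horiz) 0.03 -0.072
b 245 215 8 9 [0.653 0.003 0.022] tray-frame(horiz) 0.223 0.072
tilt 29.9 downhill [-0.9   0.44] want -.87 .49 1082
```

View pics/s2.png

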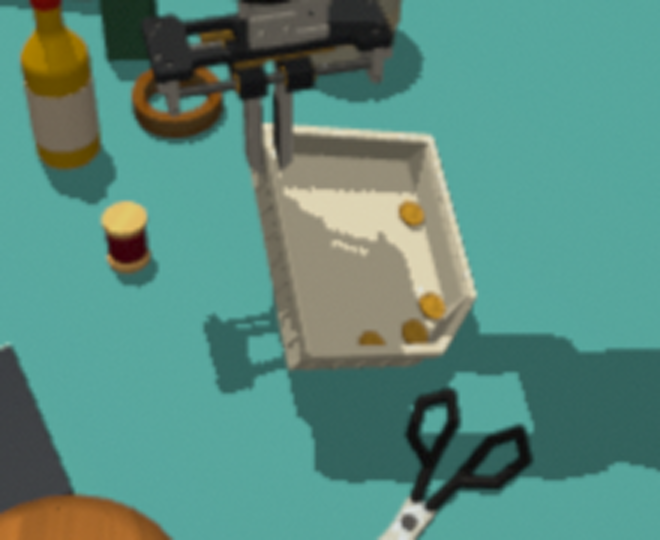

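At 30° the badges are sliding: two are at the cut wall, at crop (432,305) and (414,330). One trails at (370,338) along the -x wall, and one at (412,213) along the -y wall. I'll go steeper.

>>> arm_command(targets=[[0.0033,-0.0033,-0.0053,0],[0.0066,-0.0066,-0.0105,0],[0.0101,-0.0101,-0.0155,0],[0.0137,-0.0137,-0.0203,0],[0.0175,-0.0175,-0.0249,0]])

```text
t: 6.4
tool_pos: [0.5605, 0.1879, 0.1563]
eef_rot: [0.602, 0.799, 0.0, 0.0]
ft_force: [1.1, 0.9, -1.7]
width: 0.0118
gripper_force: 8.0
```

>>> arm_command(targets=[[0,0,0,0],[0,0,0,0],[0,0,0,0]])

```text
t: 6.7
tool_pos: [0.561, 0.1875, 0.1558]
eef_rot: [0.602, 0.799, 0.0, 0.0]
ft_force: [1.1, -0.1, -0.5]
width: 0.0122
gripper_force: 8.0
```

```bash
python3 chk.py pics/s3.png
```

```text
6.7 [0.561  0.1875 0.1558] [ 1.1 -0.1 -0.5] 0.0122 8.0
b 310 270 18 25 [0.452 0.243 0.022] tray-frame(horiz) -0.063 -0.055
b 245 215 9 9 [0.653 0.003 0.021] tray-frame(horiz) 0.223 0.072
tilt 39.5 downhill [-0.93  0.38] want -.87 .49 1102
```

View pics/s3.png

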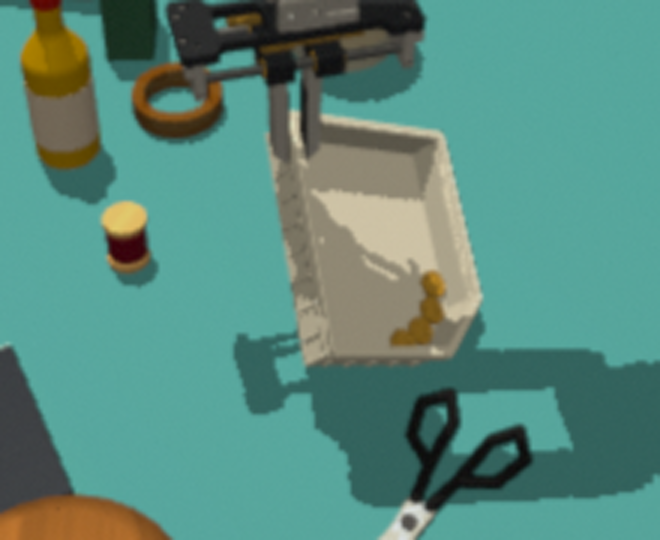

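All four badges lie together in the cut corner, at crop (400–435, 283–340). I'll hold for a second to confirm nothing moves.

>>> arm_command(targets=[[0,0,0,0],[0,0,0,0],[0,0,0,0],[0,0,0,0],[0,0,0,0]])

```text
t: 7.25
tool_pos: [0.5608, 0.1876, 0.1558]
eef_rot: [0.602, 0.799, 0.0, 0.0]
ft_force: [1.5, 0.6, -0.1]
width: 0.0122
gripper_force: 8.0
```

>>> arm_command(targets=[[0,0,0,0],[0,0,0,0],[0,0,0,0],[0,0,0,0],[0,0,0,0]])

```text
t: 7.75
tool_pos: [0.5608, 0.1876, 0.1558]
eef_rot: [0.602, 0.799, 0.0, 0.0]
ft_force: [2.9, -0.9, -0.5]
width: 0.0122
gripper_force: 8.0
```

```bash
python3 chk.py pics/s4.png
```

```text
7.75 [0.5608 0.1876 0.1558] [ 2.9 -0.9 -0.5] 0.0122 8.0
b 310 271 18 24 [0.452 0.243 0.022] tray-frame(horiz) -0.063 -0.055
b 245 215 9 9 [0.653 0.004 0.019] tray-frame(horiz) 0.222 0.072
tilt 39.5 downhill [-0.93  0.37] want -.87 .49 1091
```

View pics/s4.png

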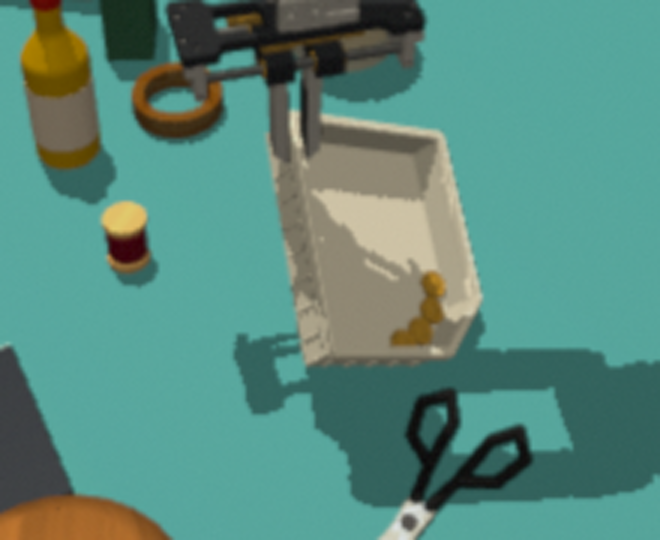

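The picture is unchanged: the four badges are still packed along the slanting wall, and the tray is steady at about 40° with the grip at 8 N.

```bash
python3 -c "
from rig import job_done
print(job_done())"
```

```text
the job is handed in; nothing more can be done
None
```

I've handed the job in: all four badges are together in the tray's cut corner, nothing spilled, and the tray is held steady at about 40° with an 8 N grip on its rim.

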